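# Index and seat the keyed disc on the press nest, then start the press

### The arm

A 6-joint arm with a two-finger parallel gripper is mounted at the origin on the work surface. World frame = base frame: x ahead of the robot, y to its left, z up, the work surface at z = 0. Lengths are in mm, angles in rad, forces in N, time in s.
With the tool pointing down it reaches from about 325 to 1000 mm from the base axis. Payload 5.1 kg.
Tool frame: the origin (TCP) lies on the centre line of the jaws, within the pads' length; the fingertips stand 19 mm ahead of it and the grasp point (between the pads) is the TCP (ctrl.tip_extent is the distance from the TCP to the fingertips, in mm); z points along the fingers, y is the direction in which the jaws open and shut (so a half turn about z gives the same grasp; the last joint's range is limited). The gripper opens to 85 mm and grips with 20 to 120 N. Pads are 22 mm wide; open, the fingers measure 114 mm over their backs; the gripper's body (76 mm by 85 mm) begins 54 mm behind the grasp point. The pads swing forward as they close: fully open they stand 13 mm farther back than shut.
Start: joints at [1.231, 0.124, 1.65, -0, 1.367, -0.083], TCP at [165.113, 628.667, 250.322] pointing down, gripper open.
Joint ranges: [-2.61, 2.61], [-1.02, 2.33], [0.03, 2.71], [-1.35, 4.49], [0.32, 2.68], [-2.91, 2.91]. Speed limits (rad/s): [2.57, 2.57, 3.14, 3.14, 3.14, 3.14].

### API

Orientations are given as a 3x3 rotation matrix whose columns are the frame's x, y, z axes.
In Python, from workcell import ctrl gives the robot as it stands.
- The arm moves only by the tool drive_tool, never from a script. Its arguments are lists of equal length, an entry for each row: "angular": the turn, a rotation vector about the tool's x, y, z in rad, a list of three; "linear": the shift along the tool's x, y, z in mm, a list of three; "grip": the finger opening in mm, from 0 to 85.4. In form: {"angular": [[ax, ay, az], ...], "linear": [[tx, ty, tz], ...], "grip": [grip, ...]}. A call has exactly 5 rows; each row is the pose to reach, as a shift and turn from the pose commanded when the call began, along the tool's axes at that moment; what a row does not reach only later rows make up. A row lasts 1/10 s, in which the tool goes at most 50 mm and 8.59 degrees, less where a joint would pass 70% of its speed; a pose out of reach is approached as far as the arm can. A call with a gripper value outside its range is refused whole. The fingers move at their own pace and stop on an object; "newtons" is the grip in N (left out, the last holds). Time passes only in rows, so rows that repeat a pose let the fingers close, or fill a call up. It gives the time, the measured TCP pose, the force and the opening at its end, in the units of the state.
- ctrl.state(): the state, without advancing time (a new reading comes with each control period).
- ctrl.get_image(name): name is "side" or "top"; returns a dict with "image" (384x512x3 uint8, blue, green, red), "fovy" (degrees; the focal length in pixels is half the picture's height over the tangent of half this angle, whatever the lens; pixels are square), "cx", "cy" (the principal point, pixels), "world_from_camera" (4x4, takes a point from camera to world coordinates). Camera axes: x right, y up, looking along -z (the intrinsics and any distortion apply to the point x, -y, -z); pixel columns grow to the right and rows downward; lengths in mm; the calibration is good to about 2 mm. A picture is of the moment at which its call begins. There is no depth.
- ctrl.finish_job(): hands the job in, once; it reports no verdict.
Trained networks look in a picture, given as the dict that the camera call returned (one of the last four; its "shot" number tells which), for a name from the list of things; names that differ only in an ending like _2 or _b are one class to them, and where a whole thing is asked for, a point or a joint stands for the part that bears it (a point fixed in the world has none). Each returns a list of dicts, best first, with "p" (0 to 1); they miss things now and then, are a little off and sometimes report something else, mostly with a low value. They report only what shows in the picture. A call takes as long as a camera call. They do not tell look-alikes from the thing itself.
- ctrl.search_frame(picture, label): "position" ([column, row] in pixels, amid what is visible of it).
- ctrl.cut_out(picture, label): "region" (384x512 bool, what is visible of it) and "position" ([column, row] in pixels, amid what is visible of it).
The state is a dict: "time": time; "qpos": joint angles; "joint_vel": joint speeds; "effort": joint torques, N m; "tcp_pos": TCP position; "orientation": TCP orientation; "wrist_force": force on the tool from outside, world axes, zero at the start; "torque": the same for the moment, N m; "gripper_width": finger opening in mm.
Only numpy, scipy, OpenCV 4.12 (cv2) and the standard library are available. Lean on these libraries where they do the work, as an engineer would, in place of code of your own. Each camera call takes 0.05 s, during which the arm holds its last target. There are 200 camera calls.

### The job

Push the orange finger post round with a fingertip to turn the blue keyed disc on the press's loading nest until the notch in its rim is over the fixed yellow pin, then press down on the disc's centre boss until the disc is fully home, flat on the nest. Only then press the big red start button all the way in, and let go of it. Do not lift the disc off the nest, and leave the loose parts lying around where they are.

Things in the scene. Friction and masses are not known exactly. Their poses are not given: they have to be found in the camera images.
- press: Fixed bench press: grey base slab 20 mm high with a round nest plate near one end. Origin on the counter under the nest centre, z up. The slab spans 85 mm either way in x, 90 mm along +y and 460 mm along -y; there, 275 to 455 mm from the nest, stands the blue press frame, 390 mm high (its cylinder 460 mm).
- nest (a point): Centre of the dark nest plate (150 mm across), on its top face 30 mm above the counter. A fixed spigot here guides the disc. A brass lifter 80 mm across under the disc holds it level 10 mm above the plate; about 7 N of steady downward push moves it down, and it stays where it is left.
- pin (a point): Tip of the fixed yellow guide pin of the nest, 52 mm from the nest centre along the press's +x; the pin is 10 mm across with a tapered nose and stands 9 mm above the nest plate, so 1 mm below the raised disc. A short yellow stripe on the nest plate just outside the disc marks it from above.
- disc: Loose blue keyed disc, 110 mm across, rim 10 mm thick, about 0.5 kg, on the nest's spigot (1 mm play), turning either way with little friction. Origin: centre of its underside; z up; +x points to the notch, -x to the post. Origin 40 mm above the counter when raised, 30 mm when fully home. It goes down only with the notch over the pin (2.5 mm play each side).
- notch (a point): Top of the notch in the disc's rim, 52 mm from the disc's axis. The notch is 15 mm wide, open outward, and reaches in to 44 mm from the axis.
- post (a point): Top centre of the orange finger post, an upright round peg 14 mm across that stands 28 mm above the top of the rim, 42 mm from the disc's axis, opposite the notch.
- boss (a point): Top centre of the disc's bare-metal centre boss, the place to press: a flat round 44 mm across, 38 mm above the disc's underside and 28 mm above the top of the rim, level with the top of the finger post.
- start_top (a point): Centre of the top of the big red push button of 60 mm diameter on a yellow housing fixed to the counter, 24 mm above the counter when released; it is pressed straight down.
- start (a joint): Travel of the red button in m: 0 released, 0.008 fully in; it springs back, and fully in takes 6 N.
- knee_link: Loose titanium knee link lying flat, about 93 by 32 by 18 mm. Origin: centre of its underside. Leave alone.
- roller0: Loose grey nylon roller standing upright, 32 mm across, 36 mm high. Origin: centre of its underside. Leave alone.
- roller1: The other grey nylon roller, the same size. Leave alone.
- ankle_bracket: Loose black carbon ankle bracket, L-shaped, 70 by 45 mm foot and 48 mm high. Origin: centre of its underside. Leave alone.
- offset_adapter: Loose chrome offset adapter, two stepped round flanges with a square stub, 57 mm long, 36 mm high. Origin: centre of the lower flange's underside. Leave alone.
- driver: Loose screwdriver lying on the counter, 180 mm long. Leave alone.
There are look-alikes about, which are no part of the job. What is shaped like the part that bears start_top but green or purple is not meant.

How it is judged:
By the outcome, as a careful person would: the job done as asked, in the order asked, and still so for the second after the job is handed in, with the robot touching nothing.
It also fails if it takes over 64 s, if anything falls off the work surface, if the arm or the gripper's body presses on something with over 40 N, if the wrist force passes 120 N, or if a joint passes its speed limit or range.

## Working session

There is one attempt and no reset: what is moved stays moved. The work goes in short steps, Python scripts to look and compute and a tool call to move; the robot and the scene stay as the last step left them, time stands still between calls to the robot, and variables do not carry over. Pictures are saved under pics/ and viewed, about 8 in all and at most 12, crops included, and the job is handed in when it is done.

Besides the shell and the picture viewer there is one more tool, called after ">>>" by a JSON object that holds its "api" and its "payload", one argument or row to a line. drive_tool: Moves the arm, as the interface text tells. Its arguments: {"type":"object","properties":{"angular":{"type":"array"},"linear":{"type":"array"},"grip":{"type":"array"},"newtons":{"type":"number"}},"required":["angular","linear","grip"]}

```bash
mkdir -p pics; ls; cat > h.py <<'E'
import numpy as np, cv2, json
from workcell import ctrl
def K(p):
    f=192/np.tan(np.radians(p["fovy"])/2); return np.array([[f,0,p["cx"]],[0,f,p["cy"]],[0,0,1.]])
def ray(p,uv):
    d=np.linalg.inv(K(p))@[uv[0],uv[1],1]; d=np.array([d[0],-d[1],-d[2]])
    T=np.array(p["world_from_camera"]); return T[:3,3],T[:3,:3]@d
def onz(p,uv,z):
    o,d=ray(p,uv); return o+d*(z-o[2])/d[2]
def proj(p,X):
    T=np.array(p["world_from_camera"]); c=T[:3,:3].T@(np.array(X)-T[:3,3]); q=K(p)@[c[0],-c[1],-c[2]]; return q[:2]/q[2]
E
python3 - <<'E'
from h import *
P={}
for n in("top","side"):
    p=ctrl.get_image(n);P[n]=p
    print(n,{k:v for k,v in p.items() if k not in("image",)})
    cv2.imwrite(f"pics/{n}0.png",p["image"])
    for l in["disc","notch","post","boss","start_top","start","pin","nest","press"]:
        try:
            for r in ctrl.search_frame(p,l)[:3]: print(n,l,np.round(r["position"],1),round(r["p"],2))
        except Exception as e: print(l,e)
print(ctrl.state()["tcp_pos"],ctrl.state()["orientation"],ctrl.state()["time"])
E
```

```text
pics
top {'fovy': 42.30858101348242, 'cx': 256.5223841607855, 'cy': 192.0533569466171, 'world_from_camera': array([[-4.50016744e-03,  9.92661029e-01, -1.20846305e-01,
         4.41745275e+02],
       [-9.99989362e-01, -4.58954307e-03, -4.61255204e-04,
         1.93697624e+02],
       [-1.01249939e-03,  1.20842944e-01,  9.92671123e-01,
         1.23964575e+03],
       [ 0.00000000e+00,  0.00000000e+00,  0.00000000e+00,
         1.00000000e+00]]), 'shot': 1}
top disc [318.1 192.6] 0.67
top disc [164.2 187. ] 0.31
top notch [318.7 196.1] 0.65
top post [319.  195.9] 0.84
top post [289.1 124.9] 0.46
top boss [318.6 194.6] 0.6
top start_top [236.4 208.9] 0.86
top start_top [234.7 259. ] 0.85
top start_top [187.3 253.9] 0.8
top start [233.8 259. ] 0.9
top start [188.6 256.1] 0.86
top start [236.3 207.8] 0.81
top pin [411.3 210. ] 0.96
top nest [410.7 210.4] 0.56
top nest [318.3 199.9] 0.5
top press [413.3 209.9] 0.8
side {'fovy': 48.24959616014286, 'cx': 259.57926666909265, 'cy': 195.54610616871793, 'world_from_camera': array([[-9.86916869e-01,  9.42873274e-02, -1.30786062e-01,
         4.4
[... 262 characters left out ...]
e+00]]), 'shot': 2}
side disc [261.4 158.6] 0.65
side notch [263.5 161.6] 0.73
side post [262.5 156.8] 0.64
side boss [212.7 293.6] 0.72
side boss [262.5 162.4] 0.59
side start_top [308.6 273.8] 0.85
side start_top [322.7 231.8] 0.72
side start_top [256.4 224. ] 0.67
side start [311.2 276.4] 0.91
side start [318.8 233.6] 0.83
side start [259.4 225.8] 0.57
side pin [261.6 161.2] 0.67
side pin [291.4 107.9] 0.59
side nest [290.2 102.9] 0.73
side nest [218.3 212.1] 0.58
side press [291.  104.2] 0.83
[165.14285224 628.66182275 250.34267525] [[-9.67196258e-01  2.54030311e-01  4.54473791e-06]
 [ 2.54030310e-01  9.67196258e-01 -1.75700838e-05]
 [-8.85898735e-06 -1.58392181e-05 -1.00000000e+00]] 1.0
```

```bash
python3 - <<'E'
import cv2
a=cv2.imread("pics/top0.png");b=cv2.imread("pics/side0.png")
cv2.imwrite("pics/t1.png",cv2.resize(a,None,fx=1.56,fy=1.56,interpolation=2))
cv2.imwrite("pics/s1.png",cv2.resize(b,None,fx=1.56,fy=1.56,interpolation=2))
E
```

```text
(no output)
```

View pics/t1.png

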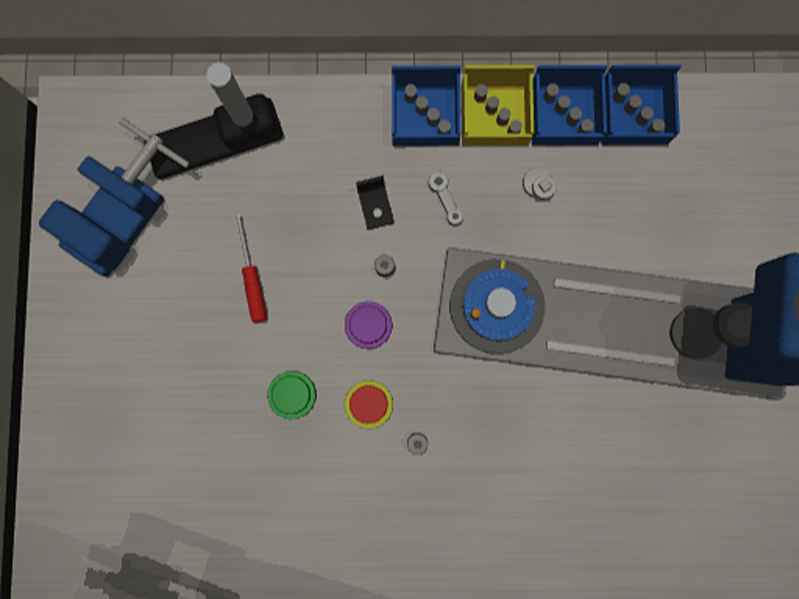

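View pics/s1.png

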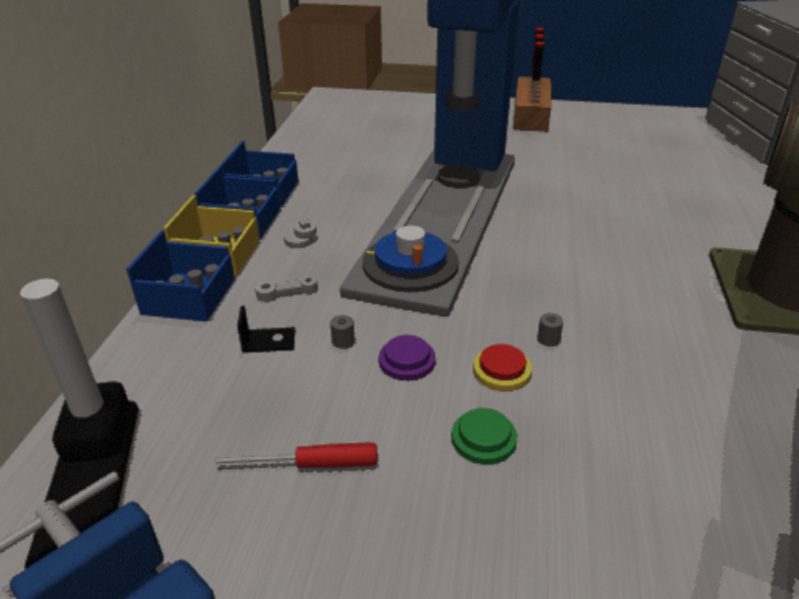

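The top view (shown ×1.56) puts the disc and boss at about (320,194), the orange post at (305,201), the notch opposite it and the yellow stripe at (322,170). There are three button candidates: red on yellow at (236,260), green at (187,254) and purple at (236,208). I choose the red one. Next I measure by colour and check with a close crop.

```bash
cat >> h.py <<'E'
def cent(p,win,f):
    hsv=cv2.cvtColor(p["image"],cv2.COLOR_BGR2HSV).astype(int); m=f(hsv[...,0],hsv[...,1],hsv[...,2])
    w=np.zeros(m.shape,bool); w[win[1]:win[3],win[0]:win[2]]=1; m&=w
    y,x=np.nonzero(m); return np.array([x.mean(),y.mean()]) if len(x) else None,len(x)
ORANGE=lambda h,s,v:(h>=5)&(h<19)&(s>150)&(v>90)
YEL=lambda h,s,v:(h>=22)&(h<36)&(s>120)&(v>60)
RED=lambda h,s,v:((h<5)|(h>174))&(s>130)&(v>90)
BLUE=lambda h,s,v:(h>95)&(h<125)&(s>110)&(v>50)
METAL=lambda h,s,v:(s<60)&(v>135)
W={"top":(275,155,360,235),"side":(225,130,300,185)}
B={"top":(210,235,262,285),"side":(295,210,350,255)}
def xy(a): return np.degrees(np.arctan2(a[1],a[0]))
E
python3 - <<'E'
from h import *
P={n:ctrl.get_image(n) for n in("top","side")}
for n,p in P.items():
    for l,f,z,w in(("post",ORANGE,68,W),("stripe",YEL,30,W),("blue",BLUE,50,W),("boss",METAL,78,W),("red",RED,24,B),("house",YEL,14,B)):
        c,k=cent(p,w[n],f); print(n,l,k,c,None if c is None else onz(p,c,z).round(1))
p=P["top"]; im=p["image"][150:240,270:370]
cv2.imwrite("pics/c.png",cv2.resize(im,None,fx=6,fy=6,interpolation=2))
# network masks
for n,p in P.items():
  for l in("notch","boss","post","disc"):
    for r in ctrl.cut_out(p,l)[:1]: print(n,l,np.round(r["position"],1),r["region"].sum(),round(r["p"],2))
E
```

```text
top post 24 [304.5 200.5] [563.7  80.5  68. ]
top stripe 14 [321.92857143 168.85714286] [646.   32.5  30. ]
top blue 1271 [319.31864673 195.26514555] [578.1  42.8  50. ]
top boss 1357 [311.41341194 184.48784083] [600.6  64.5  78. ]
top red 435 [235.84367816 258.91724138] [426.4 245.2  24. ]
top house 263 [236.49809886 258.6539924 ] [426.9 244.   14. ]
side post 36 [267. 161.] [563.   78.9  68. ]
side stripe 8 [237.375 161.375] [643.3  32.   30. ]
side blue 682 [262.5542522  162.75219941] [576.3  59.8  50. ]
side boss 554 [241.98916968 145.80144404] [629.5  36.9  78. ]
side red 441 [322.10430839 230.09750567] [425.7 248.9  24. ]
side house 229 [321.31441048 240.69868996] [425.5 269.4  14. ]
top notch [320.7 196.1] 1611 0.84
top boss [319.4 195.9] 1645 0.86
top post [317.9 196.4] 1594 0.91
top disc [317.9 198.4] 1480 0.92
side notch [261.4 160.4] 1106 0.93
side boss [261.8 161.6] 1098 0.66
side post [288.8 103.9] 10752 0.64
side disc [262.6 161.6] 1085 0.82
```

View pics/c.png

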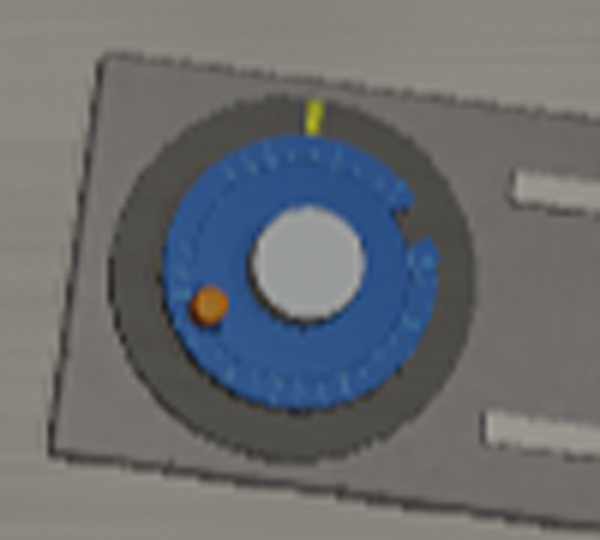

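The crop shows the boss at full-frame (320.9,193.6), the post at (304.6,200.3), the notch at about (338.3,186.6), the stripe at (321.9,169.1) and the slab's end edge on the left.

```bash
python3 - <<'E'
from h import *
p=ctrl.get_image("top"); s=ctrl.get_image("side")
u=lambda x,y:(x/6-.42+270,y/6-.42+150)
b=onz(p,u(308,264),78);po=onz(p,u(210,304),78);n=onz(p,u(412,222),50);ne=onz(p,u(292,279.5),30);st=onz(p,u(314,117),30)
c1=onz(p,u(105,53),20);c2=onz(p,u(50,455),20);c3=onz(p,u(600,118),20);c4=onz(p,u(600,527),20)
for k,v in dict(boss=b,post=po,notch=n,nest=ne,stripe=st).items(): print(k,v.round(1))
print("edge",xy(c1-c2),np.linalg.norm(c1-c2),xy(c1-c3)-90,xy(c2-c4)-90)
print("stripe dir",xy(st-ne),np.linalg.norm(st-ne),"post",xy(po-b),np.linalg.norm(po-b),"notch",xy(n-b), xy(b-po))
# blue disc ellipse fit via z=50 contour; boss via metal blob
hsv=cv2.cvtColor(p["image"],cv2.COLOR_BGR2HSV).astype(int)
m=(METAL(*[hsv[...,i] for i in range(3)])).astype(np.uint8)
k,l,stt,ce=cv2.connectedComponentsWithStats(m); i=l[194,321]; print("boss blob",ce[i],stt[i],onz(p,ce[i],78))
for nm,q in(("boss",b),):print(nm,"side",proj(s,q))
# triangulate red
o1,d1=ray(p,cent(p,B["top"],RED)[0]);o2,d2=ray(s,cent(s,B["side"],RED)[0])
A=np.c_[d1,-d2];t=np.linalg.lstsq(A,o2-o1,rcond=None)[0];print("red",o1+d1*t[0],o2+d2*t[1])
E
```

```text
boss [578.8  42.5  78. ]
post [563.2  81.2  78. ]
notch [599.   -3.4  50. ]
nest [578.1  42.9  30. ]
stripe [645.4  32.5  30. ]
edge -8.34708595761264 168.8223822983353 -7.8741296580916895 -7.718527018329993
stripe dir -8.763078145994637 68.05566785954728 post 111.95352672283873 41.78376776828524 notch -66.29242240845518 -68.04647327716128
boss blob [321.132 193.008] [313 184  18  18 250] [580.19078217  41.92544197  78.        ]
boss side [262.64279682 148.6876236 ]
red [426.3681312  245.27732395  20.92794508] [425.60825888 245.28920244  20.93803549]
```

```bash
cat >> h.py <<'E'
def plan(targets):
    """targets: [x,y,z,yaw_deg of tool y]; prints tool-frame rows from the current pose"""
    s=ctrl.state(); p=np.array(s["tcp_pos"]);R=np.array(s["orientation"]);y0=xy(R[:2,1])
    for t in targets:
        print((R.T@(np.array(t[:3])-p)).round(1).tolist(), "az",round(-np.radians(t[3]-y0),3))
C=np.array([578.8,42.5])
E
python3 - <<'E'
from h import *
print(ctrl.tip_extent,[k for k in dir(ctrl) if k[0]!="_"])
plan([[563,81.4,140,22]])
E
```

```text
19.0 ['PlanningError', 'cut_out', 'finish_job', 'get_image', 'search_frame', 'state', 'tip_extent']
[-523.8, -428.3, 110.3] az 0.93
```

>>> {"api": "drive_tool", "payload": {
  "angular": [
    [0,0,0.13],
    [0,0,0.26],
    [0,0,0.39],
    [0,0,0.52],
    [0,0,0.65]
  ],
  "linear": [
    [-37,-30.5,0],
    [-74,-61,0],
    [-111,-91.5,0],
    [-148,-122,0],
    [-185,-152.5,0]
  ],
  "grip": [26,26,26,26,26]
}}

```text
time: 2.1
tcp_pos: [306.0, 432.6, 250.5]
orientation: [[-0.613, 0.79, 0.0], [0.79, 0.613, 0.0], [0.0, 0.001, -1.0]]
wrist_force: [0.5, 0.6, 0.4]
gripper_width: 26.2
```

```bash
python3 -c "
from h import *
plan([[563,81.4,140,22]])"
```

```text
[-435.0, -12.1, 110.5] az 0.275
```

>>> {"api": "drive_tool", "payload": {
  "angular": [
    [0,0,0.07],
    [0,0,0.14],
    [0,0,0.21],
    [0,0,0.275],
    [0,0,0.275]
  ],
  "linear": [
    [-48,-1,5],
    [-96,-3,10],
    [-144,-4,20],
    [-192,-6,30],
    [-240,-8,40]
  ],
  "grip": [26,26,26,26,26]
}}

```text
time: 2.6
tcp_pos: [447.8, 238.5, 210.4]
orientation: [[-0.378, 0.926, 0.001], [0.926, 0.378, 0.001], [0.0, 0.001, -1.0]]
wrist_force: [-0.9, 0.7, -0.5]
gripper_width: 26.1
```

```bash
python3 -c "
from h import *
plan([[563,81.4,140,22]])"
```

```text
[-189.0, 47.1, 70.5] az 0.004
```

>>> {"api": "drive_tool", "payload": {
  "angular": [
    [0,0,0],
    [0,0,0],
    [0,0,0],
    [0,0,0],
    [0,0,0]
  ],
  "linear": [
    [-45,11,14],
    [-90,22,28],
    [-135,33,42],
    [-180,45,60],
    [-189,47,70]
  ],
  "grip": [26,26,26,26,26]
}}

```text
time: 3.1
tcp_pos: [563.7, 79.6, 139.2]
orientation: [[-0.375, 0.927, -0.0], [0.927, 0.375, -0.001], [-0.001, -0.001, -1.0]]
wrist_force: [0.2, -0.1, 0.3]
gripper_width: 25.7
```

```bash
python3 -c "
from h import *
plan([[563,81.4,140,22],[562.6,82.3,78,22]])
p=ctrl.get_image('side')
cv2.imwrite('pics/s2.png',cv2.resize(p['image'][60:210,180:380],None,fx=4,fy=4,interpolation=2))"
```

```text
[1.9, -0.0, -0.8] az 0.001
[2.9, -0.0, 61.2] az 0.001
```

View pics/s2.png

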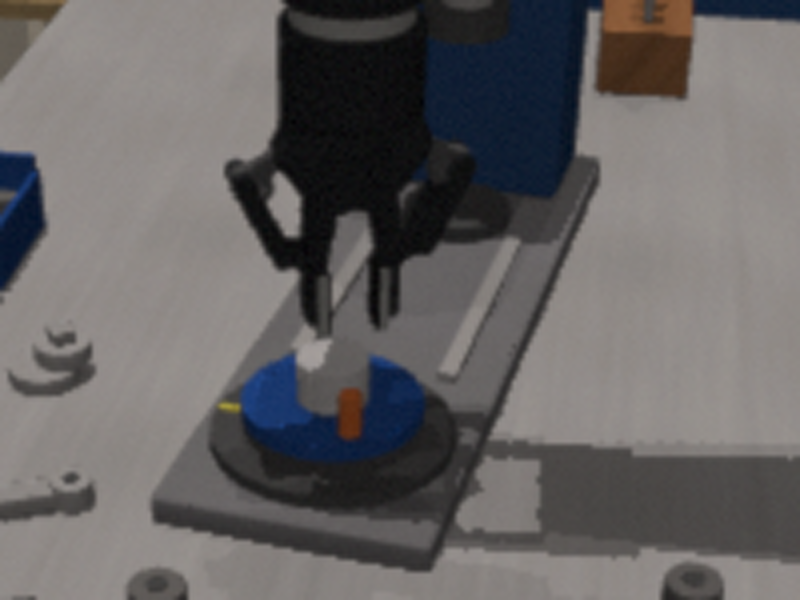

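The fingers sit above and either side of the post (the post is at crop (350,412)), so I descend around it.

>>> {"api": "drive_tool", "payload": {
  "angular": [
    [0,0,0],
    [0,0,0],
    [0,0,0],
    [0,0,0],
    [0,0,0]
  ],
  "linear": [
    [3,0,20],
    [3,0,40],
    [3,0,56],
    [3,0,62],
    [3,0,63]
  ],
  "grip": [26,26,26,26,26]
}}

```text
time: 3.65
tcp_pos: [560.2, 86.5, 76.6]
orientation: [[-0.38, 0.925, -0.002], [0.925, 0.38, 0.0], [0.001, -0.001, -1.0]]
wrist_force: [1.0, 0.7, -0.0]
gripper_width: 26.0
```

```bash
python3 -c "
from h import *
def T(a,r=42.5,z=76): return [C[0]+r*np.cos(np.radians(a)),C[1]+r*np.sin(np.radians(a)),z,a-90]
plan([T(a) for a in (118,124,130,136,142)])
p=ctrl.get_image('side')
cv2.imwrite('pics/s3.png',cv2.resize(p['image'][60:210,180:380],None,fx=4,fy=4,interpolation=2))"
```

```text
[-5.5, -3.7, 0.6] az -0.099
[-6.2, -8.1, 0.6] az -0.204
[-7.3, -12.4, 0.6] az -0.308
[-8.9, -16.6, 0.6] az -0.413
[-10.9, -20.5, 0.6] az -0.518
```

View pics/s3.png

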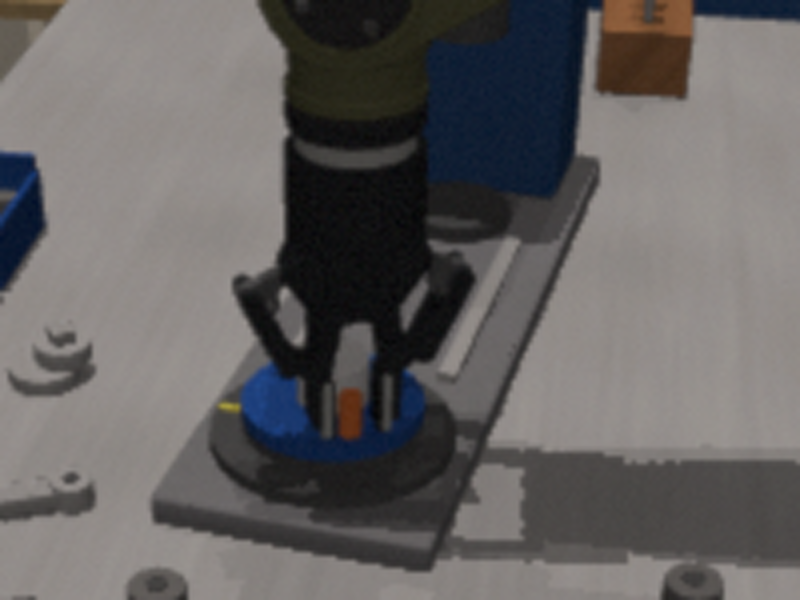

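>>> {"api": "drive_tool", "payload": {
  "angular": [
    [0,0,-0.1],
    [0,0,-0.2],
    [0,0,-0.31],
    [0,0,-0.41],
    [0,0,-0.52]
  ],
  "linear": [
    [-5.5,-3.7,0.5],
    [-6.2,-8.1,0.5],
    [-7.3,-12.4,0.5],
    [-8.9,-16.6,0.5],
    [-10.9,-20.5,0.5]
  ],
  "grip": [18,18,18,18,18]
}}

```text
time: 4.2
tcp_pos: [547.2, 68.6, 78.4]
orientation: [[-0.792, 0.611, 0.003], [0.611, 0.792, 0.001], [-0.002, 0.003, -1.0]]
wrist_force: [0.9, 1.5, -1.1]
gripper_width: 18.4
```

```bash
cat >> h.py <<'E'
def T(a,r=42.5,z=76): return [C[0]+r*np.cos(np.radians(a)),C[1]+r*np.sin(np.radians(a)),z,a-90]
def look(tag=None):
    p=ctrl.get_image('top');s=ctrl.get_image('side')
    for n,q in(('top',p),('side',s)):
        c,k=cent(q,W[n],ORANGE)
        if c is not None:
            X=onz(q,c,78 if n=='top' else 64); print(n,k,X.round(1),"post ang",xy(X[:2]-C).round(1),np.linalg.norm(X[:2]-C).round(1))
    if tag: cv2.imwrite(f'pics/{tag}.png',np.hstack([cv2.resize(p['image'][150:240,270:370],(400,360),interpolation=2),cv2.resize(s['image'][110:200,210:310],(400,360),interpolation=2)]))
E
python3 -c "
from h import *
plan([T(a) for a in (148,154,160,166,170)])
look()"
```

```text
[1.4, -5.5, 2.4] az -0.099
[0.7, -9.9, 2.4] az -0.204
[-0.4, -14.2, 2.4] az -0.308
[-2.0, -18.4, 2.3] az -0.413
[-3.3, -21.1, 2.3] az -0.483
```

>>> {"api": "drive_tool", "payload": {
  "angular": [
    [0,0,-0.1],
    [0,0,-0.2],
    [0,0,-0.31],
    [0,0,-0.41],
    [0,0,-0.48]
  ],
  "linear": [
    [1.4,-5.5,0.5],
    [0.7,-9.9,0.5],
    [-0.4,-14.2,0.5],
    [-2,-18.4,0.5],
    [-3.3,-21,0.5]
  ],
  "grip": [18,18,18,18,18]
}}

```text
time: 4.8
tcp_pos: [537.4, 50.0, 78.1]
orientation: [[-0.984, 0.18, 0.004], [0.18, 0.984, 0.001], [-0.004, 0.002, -1.0]]
wrist_force: [1.1, 2.0, 0.8]
gripper_width: 18.1
```

```bash
python3 -c "
from h import *
plan([T(a) for a in (170,172,174.5)])
look('c2')"
```

```text
[0.4, -0.2, 2.1] az -0.007
[0.4, -1.7, 2.1] az -0.042
[0.2, -3.5, 2.1] az -0.085
```

View pics/c2.png

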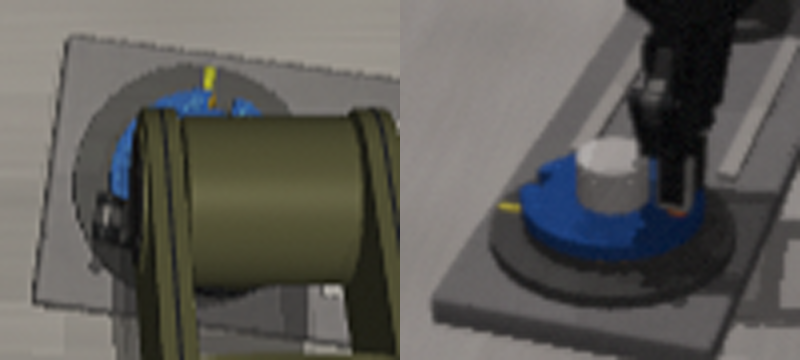

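The top crop shows the notch at about (222,103), just short of the pin, which peeks out at (212,101). A few more degrees are needed.

>>> {"api": "drive_tool", "payload": {
  "angular": [
    [0,0,-0.02],
    [0,0,-0.04],
    [0,0,-0.06],
    [0,0,-0.08],
    [0,0,-0.08]
  ],
  "linear": [
    [0.3,-0.8,0],
    [0.3,-1.6,0],
    [0.3,-2.4,0],
    [0.3,-3.2,0],
    [0.3,-3.2,0]
  ],
  "grip": [18,18,18,18,18]
}}

```text
time: 5.4
tcp_pos: [535.0, 46.4, 76.4]
orientation: [[-0.995, 0.101, -0.0], [0.101, 0.995, 0.0], [0.0, 0.0, -1.0]]
wrist_force: [0.8, 2.5, 1.9]
gripper_width: 17.7
```

```bash
python3 -c "
from h import *
plan([T(174),T(172)])
p=ctrl.get_image('top');s=ctrl.get_image('side')
# expected pixel of notch & pin
f=np.radians(-8.2);d=np.array([np.cos(f),np.sin(f)])
print('pin',proj(p,[*(C+52*d),39]),'notch at target',proj(p,[*(C+52*d),50]), proj(p,[*(C+44*d),50]))
cv2.imwrite('pics/c3.png',np.hstack([cv2.resize(p['image'][160:190,305:345],(560,420),interpolation=2),cv2.resize(s['image'][145:175,225:245],(240,420),interpolation=2)]))"
```

```text
[-1.5, 0.7, 0.4] az 0.003
[-1.6, 2.1, 0.4] az 0.038
pin [321.47004044 174.57740087] notch at target [322.05465408 173.87088831] [321.65072511 177.10136355]
```

View pics/c3.png

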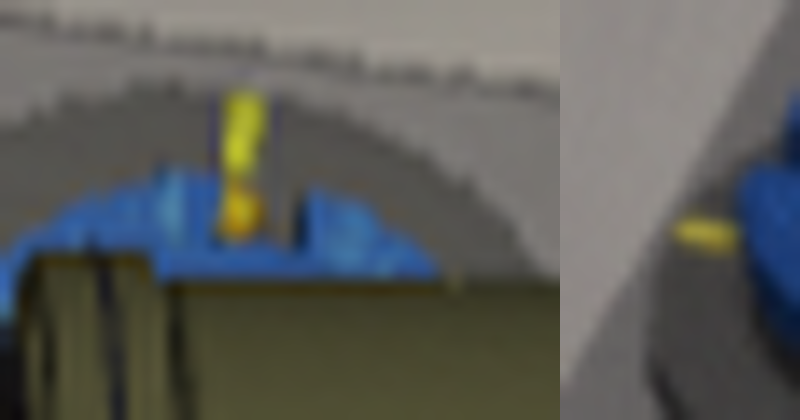

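The notch spans crop columns 218–300, so its centre is at 259. The pin is at 241, and allowing +8 for parallax the notch should be at 249. That leaves about 1.8 mm (2°) to go, so I nudge 1.5 mm.

>>> {"api": "drive_tool", "payload": {
  "angular": [
    [0,0,-0.01],
    [0,0,-0.02],
    [0,0,-0.035],
    [0,0,-0.035],
    [0,0,-0.035]
  ],
  "linear": [
    [-0.5,-0.5,0],
    [-0.5,-1,0],
    [-0.5,-1.5,0],
    [-0.5,-1.5,0],
    [-0.5,-1.5,0]
  ],
  "grip": [18,18,18,18,18]
}}

```text
time: 6.0
tcp_pos: [535.2, 44.9, 76.3]
orientation: [[-0.998, 0.067, -0.0], [0.067, 0.998, 0.0], [0.0, -0.0, -1.0]]
wrist_force: [-0.7, 2.8, 2.5]
gripper_width: 18.2
```

```bash
python3 -c "
from h import *
p=ctrl.get_image('top');s=ctrl.get_image('side')
cv2.imwrite('pics/c4.png',np.hstack([cv2.resize(p['image'][160:190,305:345],(560,420),interpolation=2),cv2.resize(s['image'][145:175,225:245],(240,420),interpolation=2)]))
plan([[*C,130,90]])"
```

```text
[-43.7, 0.6, -53.7] az -0.067
```

View pics/c4.png

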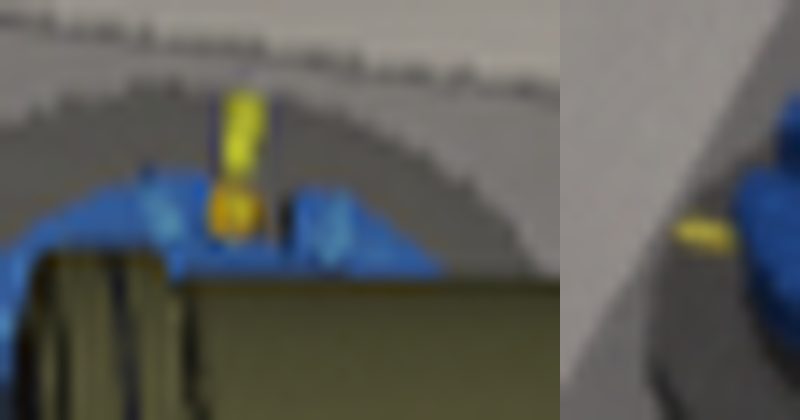

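The notch now spans 207–285 (centre 246), against a pin at about 239 plus 8 for parallax, so it's aligned. I back off the post slightly, lift, close, and go over the boss.

>>> {"api": "drive_tool", "payload": {
  "angular": [
    [0,0,0],
    [0,0,0],
    [0,0,0],
    [0,0,0],
    [0,0,0]
  ],
  "linear": [
    [0,1.8,0],
    [0,1.8,-10],
    [0,1.8,-35],
    [-12,1.5,-55],
    [-43.7,0.6,-55]
  ],
  "grip": [18,18,18,18,0]
}}

```text
time: 6.6
tcp_pos: [580.0, 42.3, 135.2]
orientation: [[-0.998, 0.066, 0.005], [0.066, 0.998, -0.001], [-0.005, -0.001, -1.0]]
wrist_force: [0.8, -0.1, 1.3]
gripper_width: 4.7
```

>>> {"api": "drive_tool", "payload": {
  "angular": [
    [0,0,0],
    [0,0,0],
    [0,0,0],
    [0,0,0],
    [0,0,0]
  ],
  "linear": [
    [0,0,0],
    [0,0,0],
    [0,0,0],
    [0,0,10],
    [0,0,20]
  ],
  "grip": [0,0,0,0,0]
}}

```text
time: 7.1
tcp_pos: [578.2, 42.6, 110.4]
orientation: [[-0.998, 0.067, -0.0], [0.067, 0.998, -0.0], [0.0, -0.0, -1.0]]
wrist_force: [-0.9, -0.9, -0.0]
gripper_width: -0.3
```

```bash
python3 -c "
from h import *
plan([[*C,110,90],[*C,99,90]])
p=ctrl.get_image('top');s=ctrl.get_image('side')
cv2.imwrite('pics/c5.png',np.hstack([cv2.resize(p['image'][160:190,305:345],(400,300),interpolation=2),cv2.resize(s['image'][110:185,215:315],(400,300),interpolation=2)]))"
```

```text
[-0.6, -0.1, 0.4] az -0.067
[-0.6, -0.1, 11.4] az -0.067
```

View pics/c5.png

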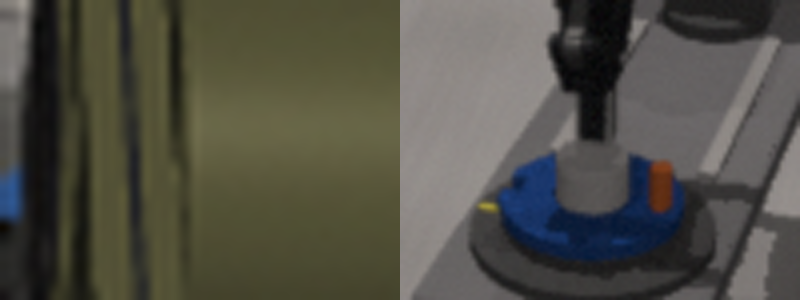

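Fingertips are centred above the boss, and the notch faces the stripe. I press slowly, watching force.

>>> {"api": "drive_tool", "payload": {
  "angular": [
    [0,0,0],
    [0,0,0],
    [0,0,0],
    [0,0,0],
    [0,0,0]
  ],
  "linear": [
    [-0.5,0,5],
    [-0.5,0,9],
    [-0.5,0,12],
    [-0.5,0,14],
    [-0.5,0,16]
  ],
  "grip": [0,0,0,0,0]
}}

```text
time: 7.7
tcp_pos: [579.5, 42.5, 96.4]
orientation: [[-0.998, 0.067, -0.001], [0.067, 0.998, -0.0], [0.001, -0.0, -1.0]]
wrist_force: [-5.1, 0.6, 8.4]
gripper_width: 0.2
```

>>> {"api": "drive_tool", "payload": {
  "angular": [
    [0,0,0],
    [0,0,0],
    [0,0,0],
    [0,0,0],
    [0,0,0]
  ],
  "linear": [
    [0,0,0.8],
    [0,0,1.6],
    [0,0,2.4],
    [0,0,3.2],
    [0,0,3.2]
  ],
  "grip": [0,0,0,0,0]
}}

```text
time: 8.2
tcp_pos: [579.5, 42.5, 93.8]
orientation: [[-0.998, 0.067, -0.001], [0.067, 0.998, -0.0], [0.001, -0.0, -1.0]]
wrist_force: [-4.6, -1.1, 8.1]
gripper_width: -0.2
```

>>> {"api": "drive_tool", "payload": {
  "angular": [
    [0,0,0],
    [0,0,0],
    [0,0,0],
    [0,0,0],
    [0,0,0]
  ],
  "linear": [
    [0,0,0.8],
    [0,0,1.6],
    [0,0,2.4],
    [0,0,3.2],
    [0,0,3.6]
  ],
  "grip": [0,0,0,0,0]
}}

```text
time: 8.7
tcp_pos: [579.5, 42.5, 90.3]
orientation: [[-0.998, 0.067, -0.001], [0.067, 0.998, -0.0], [0.001, -0.0, -1.0]]
wrist_force: [-5.6, 0.7, 8.2]
gripper_width: 0.1
```

>>> {"api": "drive_tool", "payload": {
  "angular": [
    [0,0,0],
    [0,0,0],
    [0,0,0],
    [0,0,0],
    [0,0,0]
  ],
  "linear": [
    [0,0,0.8],
    [0,0,1.6],
    [0,0,2.4],
    [0,0,3.2],
    [0,0,3.2]
  ],
  "grip": [0,0,0,0,0]
}}

```text
time: 9.2
tcp_pos: [579.5, 42.5, 87.0]
orientation: [[-0.998, 0.067, -0.001], [0.067, 0.998, -0.0], [0.001, -0.0, -1.0]]
wrist_force: [-6.1, 0.1, 9.7]
gripper_width: -0.2
```

Nearly home at TCP z 87, which is the nominal value. I press on until it stops firmly.

>>> {"api": "drive_tool", "payload": {
  "angular": [
    [0,0,0],
    [0,0,0],
    [0,0,0],
    [0,0,0],
    [0,0,0]
  ],
  "linear": [
    [0,0,0.6],
    [0,0,1.2],
    [0,0,1.8],
    [0,0,2.2],
    [0,0,2.2]
  ],
  "grip": [0,0,0,0,0]
}}

```text
time: 9.7
tcp_pos: [579.5, 42.5, 87.0]
orientation: [[-0.998, 0.066, -0.002], [0.066, 0.998, -0.0], [0.002, -0.0, -1.0]]
wrist_force: [-12.3, -0.3, 20.0]
gripper_width: 0.1
```

Firm stop at 20 N with no further motion, so it's home. I lift off, take a look, and plan the move to the button.

>>> {"api": "drive_tool", "payload": {
  "angular": [
    [0,0,0],
    [0,0,0],
    [0,0,0],
    [0,0,0],
    [0,0,0]
  ],
  "linear": [
    [0,0,-4],
    [0,0,-12],
    [0,0,-40],
    [20,30,-60],
    [50,70,-60]
  ],
  "grip": [0,0,0,0,0]
}}

```text
time: 10.2
tcp_pos: [537.3, 115.6, 147.5]
orientation: [[-0.997, 0.07, 0.008], [0.07, 0.998, 0.001], [-0.008, 0.001, -1.0]]
wrist_force: [-0.5, 0.7, 0.7]
gripper_width: 0.5
```

```bash
python3 -c "
from h import *
plan([[426.2,245.3,80,90],[426.2,245.3,48,90]])"
```

```text
[120.5, 121.5, 66.7] az -0.07
[120.7, 121.5, 98.7] az -0.07
```

>>> {"api": "drive_tool", "payload": {
  "angular": [
    [0,0,0],
    [0,0,0],
    [0,0,0],
    [0,0,0],
    [0,0,0]
  ],
  "linear": [
    [30,30,0],
    [60,60,10],
    [90,90,30],
    [118,119,60],
    [118,119,64]
  ],
  "grip": [0,0,0,0,0]
}}

```text
time: 10.7
tcp_pos: [419.1, 243.6, 75.3]
orientation: [[-0.998, 0.062, -0.007], [0.062, 0.998, -0.002], [0.007, -0.003, -1.0]]
wrist_force: [-0.2, -1.3, -1.5]
gripper_width: -0.0
```

```bash
python3 -c "
from h import *
plan([[426.2,245.3,48,86],[426.2,245.3,43,86]])
p=ctrl.get_image('top');s=ctrl.get_image('side')
cv2.imwrite('pics/c6.png',np.hstack([cv2.resize(p['image'][150:240,270:370],(400,360),interpolation=2),cv2.resize(s['image'][140:270,240:384],(400,360),interpolation=2)]))"
```

```text
[-7.1, 2.2, 27.2] az 0.008
[-7.2, 2.2, 32.2] az 0.008
```

View pics/c6.png

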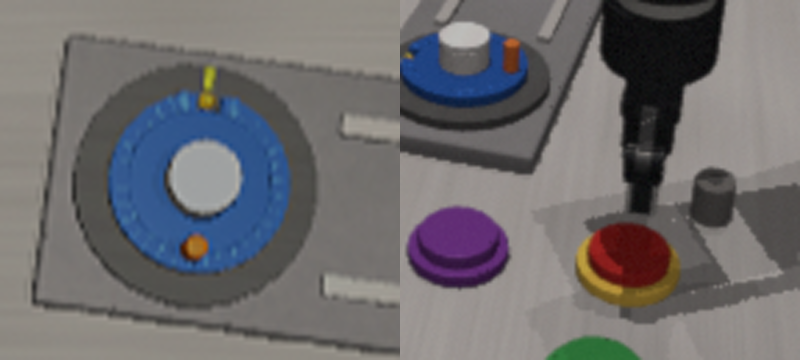

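The disc sits concentric and low, with the pin in the notch at (208,100). The tip is over the red button, so I press it.

>>> {"api": "drive_tool", "payload": {
  "angular": [
    [0,0,0],
    [0,0,0],
    [0,0,0],
    [0,0,0],
    [0,0,0]
  ],
  "linear": [
    [-5,2,10],
    [-5,2,22],
    [-5,2,28],
    [-5,2,31],
    [-5,2,34]
  ],
  "grip": [0,0,0,0,0]
}}

```text
time: 11.3
tcp_pos: [429.8, 243.6, 44.7]
orientation: [[-0.998, 0.068, -0.0], [0.068, 0.998, -0.0], [0.0, -0.0, -1.0]]
wrist_force: [-0.2, 0.8, -0.1]
gripper_width: 0.4
```

>>> {"api": "drive_tool", "payload": {
  "angular": [
    [0,0,0],
    [0,0,0],
    [0,0,0],
    [0,0,0],
    [0,0,0]
  ],
  "linear": [
    [0,0,1],
    [0,0,2],
    [0,0,3],
    [0,0,4],
    [0,0,5]
  ],
  "grip": [0,0,0,0,0]
}}

```text
time: 11.8
tcp_pos: [429.8, 244.1, 40.5]
orientation: [[-0.998, 0.067, 0.001], [0.067, 0.998, 0.0], [-0.001, 0.0, -1.0]]
wrist_force: [-0.8, -1.6, 2.2]
gripper_width: -0.4
```

>>> {"api": "drive_tool", "payload": {
  "angular": [
    [0,0,0],
    [0,0,0],
    [0,0,0],
    [0,0,0],
    [0,0,0]
  ],
  "linear": [
    [0,0,1.2],
    [0,0,2.4],
    [0,0,3.6],
    [0,0,4.8],
    [0,0,5.5]
  ],
  "grip": [0,0,0,0,0]
}}

```text
time: 12.3
tcp_pos: [429.8, 244.1, 35.0]
orientation: [[-0.998, 0.067, 0.0], [0.067, 0.998, 0.0], [-0.0, 0.0, -1.0]]
wrist_force: [-2.9, -2.1, 10.0]
gripper_width: 0.0
```

>>> {"api": "drive_tool", "payload": {
  "angular": [
    [0,0,0],
    [0,0,0],
    [0,0,0],
    [0,0,0],
    [0,0,0]
  ],
  "linear": [
    [0,0,0.6],
    [0,0,1.2],
    [0,0,1.8],
    [0,0,2.4],
    [0,0,2.4]
  ],
  "grip": [0,0,0,0,0]
}}

```text
time: 12.8
tcp_pos: [430.0, 244.2, 34.8]
orientation: [[-0.998, 0.066, -0.001], [0.066, 0.998, -0.001], [0.001, -0.001, -1.0]]
wrist_force: [-8.5, -5.1, 21.7]
gripper_width: 0.1
```

Hard stop at z 35 (8 mm in) with 22 N on it, so it's fully in. I release and retract.

>>> {"api": "drive_tool", "payload": {
  "angular": [
    [0,0,0],
    [0,0,0],
    [0,0,0],
    [0,0,0],
    [0,0,0]
  ],
  "linear": [
    [0,0,-5],
    [0,0,-20],
    [0,0,-60],
    [0,0,-100],
    [20,40,-140]
  ],
  "grip": [0,0,0,0,0]
}}

```text
time: 13.3
tcp_pos: [416.2, 276.9, 167.0]
orientation: [[-0.997, 0.072, 0.002], [0.072, 0.997, 0.0], [-0.002, 0.0, -1.0]]
wrist_force: [0.6, 0.3, -0.2]
gripper_width: -0.1
```

>>> {"api": "drive_tool", "payload": {
  "angular": [
    [0,0,0],
    [0,0,0],
    [0,0,0],
    [0,0,0],
    [0,0,0]
  ],
  "linear": [
    [30,40,0],
    [60,80,0],
    [60,80,0],
    [60,80,0],
    [60,80,0]
  ],
  "grip": [0,0,0,0,0]
}}

```text
time: 13.8
tcp_pos: [360.7, 361.6, 164.8]
orientation: [[-0.998, 0.067, -0.001], [0.067, 0.998, -0.001], [0.001, -0.001, -1.0]]
wrist_force: [-0.6, -0.1, -0.1]
gripper_width: 0.1
```

```bash
python3 -c "
from h import *
p=ctrl.get_image('top');s=ctrl.get_image('side');print(ctrl.state()['joint_vel'])
cv2.imwrite('pics/c7.png',np.hstack([cv2.resize(p['image'][90:300,130:390],(400,323),interpolation=2),cv2.resize(s['image'][90:300,130:390],(400,323),interpolation=2)]))"
```

```text
[-7.07734078e-03 -2.27263934e-03 -4.10474215e-03  6.03439434e-04
  3.58461000e-04  5.48031177e-05]
```

View pics/c7.png

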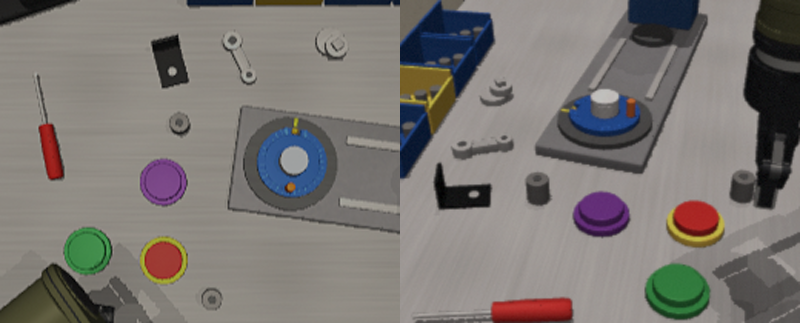

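The disc is home with the pin in the notch (left crop (296,131)), the button is back up, the loose parts are where they were, and the robot touches nothing.

```bash
python3 -c "
from workcell import ctrl
print(ctrl.finish_job())"
```

```text
the job is handed in; nothing more can be done
None
```

The job is done and handed in at about 14 s on the robot's clock, against the 64 s limit; no verdict is reported.

- **Turning:** I lowered the open jaws around the orange post and pushed it round with one fingertip, about 60°, until the notch was over the yellow pin.
- **Pressing the disc:** With the jaws closed, I pressed the boss down about 10 mm at 8–10 N. It then stopped hard at TCP z 87, with 20 N on it and no further movement, which matches the fully home height.
- **Start button:** I then pressed the red button about 8 mm to its stop, with 22 N on it, and let it go.

**Last checks:** The final pictures show the disc low and centred on the nest with the pin in the notch, and the red button back up. The loose parts look unmoved by eye; I did not measure them. The robot was still and touching nothing. The networks could not place the notch and post on the disc, and the colour search for the boss was off, so those positions come from the crops and colour masks. None of the final checks failed or disagreed.

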